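# Mount the sample plate on the instrument's pin mount

## Task

Mount the sample plate (the longer plate, with a round hole, a slot and a square grip) on the instrument's pin mount: swing the latch out of the way, lower the plate gently, without dropping it, so that its round hole goes over the round pin and its slot over the diamond pin, and work it down until it lies flat on the mount. Then swing the latch back fully over the plate and let go. Leave the short blank plate, the bottle, the jar and the blue power supply standing where they are.

Things in the scene. Friction and masses are not known exactly. Their poses are not given: they have to be found in the camera images.
- plate: The sample plate: loose, aluminium, 150 (x) x 90 (y) x 12 mm, 0.38 to 0.63 kg, flat on the bench. Origin: centre of underside, z up, x from its round hole towards its slot. In its middle stands a square black grip, 36 x 36 mm, sides along x and y, 12 to 62 mm above the underside; it can be gripped across either pair of sides.
- plate_round (a point): Centre of the sample plate's round hole at the plate's underside, plate x = -52 mm, y = 0. The hole goes right through, 18 mm in diameter.
- plate_slot (a point): Centre of the sample plate's slot at the plate's underside, plate x = +52 mm, y = 0. The slot goes right through, 22 mm long (along x), 14 mm wide.
- plate_grip (a point): A point on the square grip's axis, 45 mm above the plate's underside: a good height to grip.
- mount: Pin mount, fixed. Origin: bench level under the middle of its nest, a grey block 150 (x) x 90 (y) mm, flat top 30 mm above the bench. The mounted plate lies just over it, same x axis. Base 10 mm thick, x +-95, y -125 to +110 mm. Beside the nest a white column 44 x 40 mm, 150 mm tall, centred at y = -98 mm: a wide gripper body along y strikes it, so close the fingers along the mount's x.
- round_pin (a point): Foot of the round pin, on its axis at the nest's top face, mount x = -52 mm, y = 0; axes as the mount's. Pin 16 mm in diameter, 18 mm tall, the top 5.5 mm tapered by 3 mm all round. The plate has 1 mm of play each way and goes down only with its round hole here.
- diamond_pin (a point): Foot of the diamond pin, on its axis at the nest's top face, mount x = +52 mm, y = 0; axes as the mount's. Pin: a square turned 45 degrees, 12 mm across its points, 14 mm tall, the top 4.5 mm tapered by 3 mm all round.
- latch_pivot (a point): The latch's upright hinge axis, at mount x = 0, y = +75 mm; this point is at the underside of the latch arm, 44 mm above the bench, 2 mm higher than the mounted plate's top.
- latch (a joint): Latch, a flat arm 18 x 10 mm turning level about its upright hinge. 0 = closed at its stop: nose (52 mm from the hinge) to the mount's -y, over the plate's place. Opens anticlockwise seen from above to a stop at 1.75 rad; clear of the plate's place from 1.25 rad. Starts at 0 to 0.5, friction about 0.06 N m, stays where left.
- latch_post (a point): Top end, on the axis, of the latch's handle: an upright round steel post, 14 mm in diameter, 54 to 100 mm above the bench, on the latch's tail opposite the nose, 52 mm from the hinge (to the mount's +y of it when closed). Pinch it from above or push it sideways.
- blank: Bystander: loose blank plate, shorter than the sample plate (110 x 90 x 12 mm), no holes, round black grip 36 mm in diameter up to 62 mm. Origin: centre of underside. It and the sample plate lie one left and one right of the mount, either way round.
- bottle: Bystander: clear plastic bottle, 64 mm in diameter, 190 mm tall, white cap, standing beyond the mount's +x end. Origin: centre of its underside.
- jar: Bystander: white jar, 60 mm in diameter, 65 mm tall, blue lid, standing off the mount's -x end. Origin: centre of its underside.
- supply: Bystander: blue power supply box 100 x 120 x 90 mm with a black carrying handle up to 110 mm. Origin: centre of its underside.
There are look-alikes about, which are no part of the job. What is shaped like the plate but orange is not meant.

How it is judged:
By the outcome, as a careful person would: the job done as asked, in the order asked, and still so for the second after the job is handed in, with the robot touching nothing.
It also fails if it takes over 72 s, if anything falls off the work surface, if the arm or the gripper's body presses on something with over 40 N, if the wrist force passes 120 N, or if a joint passes its speed limit or range.

## Robot

A 6-joint arm with a two-finger parallel gripper is mounted at the origin on the work surface. World frame = base frame: x ahead of the robot, y to its left, z up, the work surface at z = 0. Lengths are in mm, angles in rad, forces in N, time in s.
With the tool pointing down it reaches from about 350 to 775 mm from the base axis. Payload 7.3 kg.
Tool frame: the origin (TCP) lies on the front face of the gripper's body, between the roots of the fingers; the fingertips stand 66 mm ahead of it and the grasp point (between the pads) lies 47 mm ahead of it; z points along the fingers, y is the direction in which the jaws open and shut (so a half turn about z gives the same grasp; the last joint's range is limited). The gripper opens to 92 mm and grips with 3 to 60 N. Pads are 19 mm wide; open, the fingers measure 130 mm over their backs; the gripper's body (75 mm by 190 mm) begins 47 mm behind the grasp point.
Start: joints at [-1.299, 0.342, 1.524, -0, 1.275, -0.146], TCP at [213.041, -479.846, 292.241] pointing down, gripper open.
Joint ranges: [-2.53, 2.53], [-0.77, 2.02], [0.04, 2.7], [-1, 4.14], [0.28, 2.66], [-3.11, 3.11]. Speed limits (rad/s): [2.57, 2.57, 3.14, 3.14, 3.14, 3.14].

## Interface

Orientations are given as a unit quaternion [x, y, z, w].
In Python, from cell import env, cams gives the robot as it stands.
- The arm moves only by the tool play_rows, never from a script. Its argument "steps" is a list that holds one entry, the list of rows, each a list of 5 numbers: the shift along the tool's x, y, z in m, then the turn about the tool's z in rad, then the closure, from 0 (fully open) to 1 (shut). A call has 1 to 5 rows; each row is the pose to reach, as a shift and turn from the pose measured when the call began, along the tool's axes at that moment; what a row does not reach only later rows make up. A row lasts 1/8 s, in which the tool goes at most 62.5 mm and 10.7 degrees, less where a joint would pass 70% of its speed; a pose out of reach is approached as far as the arm can. A call with a gripper value outside its range is refused whole. The fingers move at their own pace and stop on an object; the grip force is fixed at half the most. Time passes only in rows, so rows that repeat a pose let the fingers close. It gives the time, the measured TCP pose, the force and the opening at its end, in the units of the state.
- env.get_obs(): the state, without advancing time (a new reading comes with each control period).
- cams.snapshot(name): name is "scene" or "top" or "wrist"; returns (picture, depth): 420x560x3 uint8, blue, green, red; 420x560 float32, mm along the optical axis (not along the pixel's ray), 0 where there is no reading.
- cams.camera_params(name): a dict with "mtx" (3x3 intrinsics, pixels), "distortion" ([k1, k2, p1, p2, k3] as OpenCV has them; the pictures are not rectified), "extrinsics" (4x4, takes a point from camera to world coordinates); the wrist camera has in their place "mount" (4x4, takes a point from camera to tool coordinates, whose origin is the TCP and whose axes are the flange's). Camera axes: x right, y down, z forward; pixel columns grow to the right and rows downward; lengths in mm; the calibration is good to about 2 mm. A picture is of the moment at which its call begins: read the wrist's pose just before it. camera_params takes no time and is no camera call.
- env.close_job(): hands the job in, once; it reports no verdict.
The state is a dict: "time": time; "qpos": joint angles; "qd": joint speeds; "joint_torque": joint torques, N m; "ee_pos": TCP position; "eef_rot": TCP orientation; "force": force on the tool from outside, world axes, zero at the start; "moment": the same for the moment, N m; "opening": finger opening in mm.
Only numpy, scipy, OpenCV 4.12 (cv2) and the standard library are available. Lean on these libraries where they do the work, as an engineer would, in place of code of your own. Each camera call takes 0.05 s, during which the arm holds its last target.

## Working session

There is one attempt and no reset: what is moved stays moved. The work goes in short steps, Python scripts to look and compute and a tool call to move; the robot and the scene stay as the last step left them, time stands still between calls to the robot, and variables do not carry over. Pictures are saved under pics/ and viewed, and the job is handed in when it is done.

Besides the shell and the picture viewer there is one more tool, called after "Emit:" in YAML: its name, and indented under it one key for each argument. play_rows: Moves the arm, as the interface text tells. Its arguments: {"type":"object","properties":{"steps":{"type":"array"}},"required":["steps"]}

```bash
ls; mkdir -p pics
python3 - <<'E'
from cell import env,cams
import cv2,numpy as np
print(env.get_obs())
for n in("scene","top"):
    p,d=cams.snapshot(n); cv2.imwrite(f"pics/{n}0.png",p); np.save(f"pics/{n}0.npy",d)
    print(n,cams.camera_params(n))
print(cams.camera_params("wrist"))
E
```

```text
pics
{'time': 0.0, 'qpos': array([-1.29901355e+00,  3.42794645e-01,  1.52499151e+00, -5.17617076e-05,
        1.27536107e+00, -1.45998224e-01]), 'qd': array([ 0.00087068, -0.00044406,  0.00117244, -0.00083844,  0.00017989,
        0.00128555]), 'joint_torque': array([-8.25728580e-05, -4.31234765e+01, -2.44218689e+01,  7.18226214e-02,
        5.60300646e-02, -9.04398416e-05]), 'ee_pos': array([ 212.94239337, -479.56412033,  291.51643874]), 'eef_rot': array([ 9.78259737e-01,  2.07381974e-01, -7.35577188e-05, -7.74191548e-04]), 'force': array([ 0.01230648,  0.30612854, -0.02795618]), 'moment': array([-0.0229527 ,  0.012771  , -0.01470908]), 'opening': 91.48029681789009}
scene {'mtx': array([[379.26856531,   0.        , 281.21463212],
       [  0.        , 379.26856531, 210.95173474],
       [  0.        ,   0.        ,   1.        ]]), 'distortion': array([-0.10055071,  0.        ,  0.        ,  0.        ,  0.        ]), 'extrinsics': array([[ 5.24764666e-02,  6.78152118e-01, -7.33045650e-01,
         1.39478083e+03],
       [ 9.98438416e-01, -2.15486338e-02,  5.15401306e-02,
         
[... 701 characters left out ...]
63086e+03],
       [ 0.00000000e+00,  0.00000000e+00,  0.00000000e+00,
         1.00000000e+00]])}
{'mtx': array([[330.97020462,   0.        , 276.27721268],
       [  0.        , 330.97020462, 203.03772913],
       [  0.        ,   0.        ,   1.        ]]), 'distortion': array([-0.05617921,  0.        ,  0.        ,  0.        ,  0.        ]), 'mount': array([[-1.07462785e-03, -9.50770751e-01, -3.09893246e-01,
         8.36916788e+01],
       [ 9.99999421e-01, -1.03939776e-03, -2.78799995e-04,
        -1.11016038e-02],
       [-5.70274668e-05, -3.09893366e-01,  9.50771318e-01,
        -9.30987101e+01],
       [ 0.00000000e+00,  0.00000000e+00,  0.00000000e+00,
         1.00000000e+00]])}
```

View pics/scene0.png

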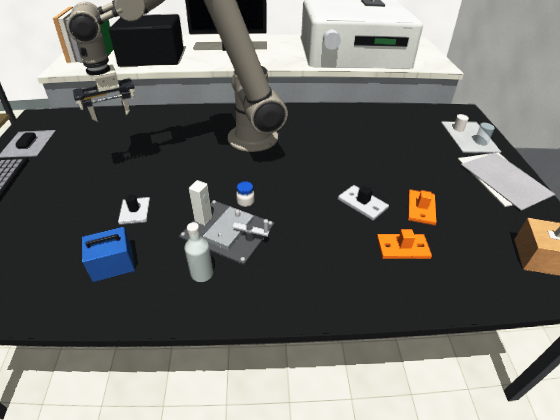

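View pics/top0.png

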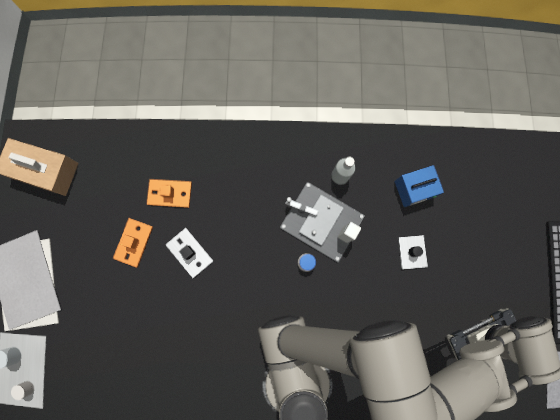

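The top view shows a white plate with holes at (189,252), a plain short plate with a round grip at (414,252), and orange look-alikes at (169,193) and (132,242). The mount is at (322,220), the jar at (307,262), the bottle at (344,170) and the supply at (420,185). Of these, (189,252) fits the description of the sample plate, so I'll check it in a crop.

Run:
```python
import cv2,numpy as np
p=cv2.imread("pics/top0.png")
a=cv2.resize(p[220:285,155:225],None,fx=8,fy=8,interpolation=cv2.INTER_CUBIC)
b=cv2.resize(p[175:270,270:375],None,fx=5.5,fy=5.5,interpolation=cv2.INTER_CUBIC)
cv2.imwrite("pics/cropA.png",a);cv2.imwrite("pics/cropB.png",b)
```

```text
(no output)
```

View pics/cropA.png

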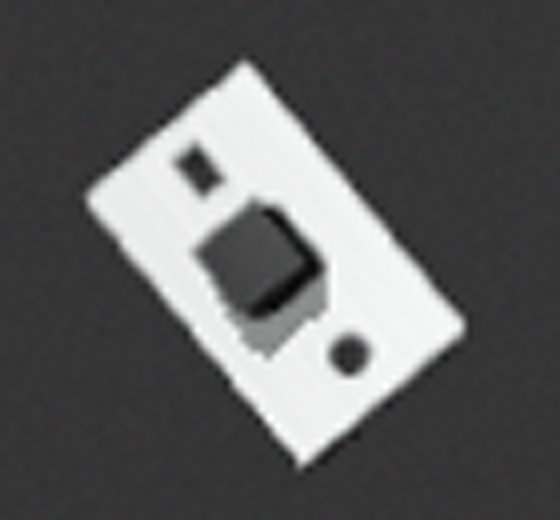

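View pics/cropB.png

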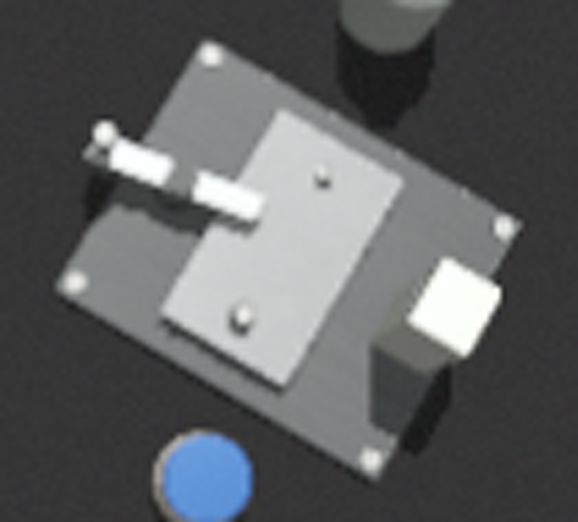

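The crop confirms a white plate with a square grip, its round hole at about (199,264) and its slot at about (180,241). On the mount, the round pin is near (314,233), the diamond pin near (328,208), the latch post near (289,199) and the column near (353,231).

```bash
cat > h.py <<'E'
import cv2,numpy as np
from scipy.spatial.transform import Rotation as Rn
from cell import env,cams
def pose(o):
    T=np.eye(4);T[:3,:3]=Rn.from_quat(o["eef_rot"]).as_matrix();T[:3,3]=o["ee_pos"];return T
def camT(n,o=None):
    c=cams.camera_params(n)
    return c,(c["extrinsics"] if n!="wrist" else pose(o)@c["mount"])
def cast(c,T,px,z):
    u=cv2.undistortPoints(np.array(px,float).reshape(-1,1,2),c["mtx"],c["distortion"]).reshape(-1,2)
    d=np.c_[u,np.ones(len(u))]@T[:3,:3].T; o=T[:3,3]
    return o+d*((z-o[2])/d[:,2])[:,None]
def proj(c,T,P):
    Ti=np.linalg.inv(T); P=np.atleast_2d(np.array(P,float))
    r,_=cv2.Rodrigues(Ti[:3,:3]); return cv2.projectPoints(P,r,Ti[:3,3],c["mtx"],c["distortion"])[0].reshape(-1,2)
def snap(n,name):
    o=env.get_obs(); p,d=cams.snapshot(n); cv2.imwrite(f"pics/{name}.png",p); np.save(f"pics/{name}.npy",d)
    return o,p,d
def rect(c,T,mask,z):
    cs,_=cv2.findContours(mask,cv2.RETR_EXTERNAL,cv2.CHAIN_APPROX_NONE)
    k=max(cs,key=cv2.contourArea); w=cast(c,T,k.reshape(-1,2),z)[:,:2].astype(np.float32)
    return cv2.minAreaRect(w)
def yaw(o): 
    R=pose(o)[:3,:3]; return np.arctan2(R[1,0],R[0,0])
def plan(o,xyz,axis_y):
    """tool-frame shift (m) to TCP xyz and turn so that tool y lies along world angle axis_y (mod pi)"""
    T=pose(o); s=T[:3,:3].T@(np.array(xyz)-T[:3,3])/1000
    cur=np.arctan2(T[1,1],T[0,1]); d=axis_y-cur  # world ccw
    d=(d+np.pi/2)%np.pi-np.pi/2
    return s.round(4), round(-d,4)  # tool z down
E
python3 - <<'E'
from h import *
p=cv2.imread("pics/top0.png"); c,T=camT("top")
m=np.zeros(p.shape[:2],np.uint8); m[222:285,160:220]=(p[222:285,160:220].min(2)>110)*255
print("plate",rect(c,T,m,12))
r=cast(c,T,[[198.75,264.4],[179.6,241.3]],12);print("holes",r,np.linalg.norm(r[0]-r[1]),np.degrees(np.arctan2(*(r[1]-r[0])[[1,0]])))
pins=cast(c,T,[[270+240/5.5,175+316/5.5],[270+322/5.5,175+178/5.5]],46);print("pins",pins,np.linalg.norm(pins[0]-pins[1]),np.degrees(np.arctan2(*(pins[1]-pins[0])[[1,0]])))
print("post",cast(c,T,[[270+104/5.5,175+132/5.5]],100))
b=cast(c,T,[[270+x/5.5,175+y/5.5] for x,y in[(208,53),(503,228),(371,460),(74,282)]],12);print("basescrews",b,b.mean(0))
print("nest",cast(c,T,[[270+x/5.5,175+y/5.5] for x,y in[(283,110),(402,182),(284,386),(163,312)]],30))
print("jar",cast(c,T,[[307,262]],65),"bottle",cast(c,T,[[349,162]],190),"blank",cast(c,T,[[414,252]],12))
# latch from scene
s=cv2.imread("pics/scene0.png"); cv2.imwrite("pics/cropS.png",cv2.resize(s[170:290,170:280],None,fx=6,fy=5,interpolation=cv2.INTER_CUBIC))
E
```

```text
plate ((433.7414245605469, 382.496826171875), (153.7843780517578, 93.27776336669922), 42.28022003173828)
holes [[393.23384641 345.43285731  12.        ]
 [470.63652461 416.09536764  12.        ]] 104.80632117854243 42.39360240703982
pins [[508.71875103 -43.28734861  46.        ]
 [595.40715177 -93.43949398  46.        ]] 100.1504693287462 -30.05082028317257
post [[611.290501    43.51474162 100.        ]]
basescrews [[ 680.41433776  -24.77952075   12.        ]
 [ 571.49428006 -213.18098859   12.        ]
 [ 423.77631509 -129.0440933    12.        ]
 [ 531.33080944   58.10534779   12.        ]] [551.75393559 -77.22481371  12.        ]
nest [[ 640.83142259  -70.91376969   30.        ]
 [ 596.63748335 -145.84529621   30.        ]
 [ 467.55601466  -72.34479994   30.        ]
 [ 511.79649174    2.9627625    30.        ]]
jar [[408.93493303 -20.57606213  65.        ]] bottle [[ 715.56021133 -138.31939157  190.        ]] blank [[ 450.83876875 -396.65561352   12.        ]]
```

View pics/cropS.png

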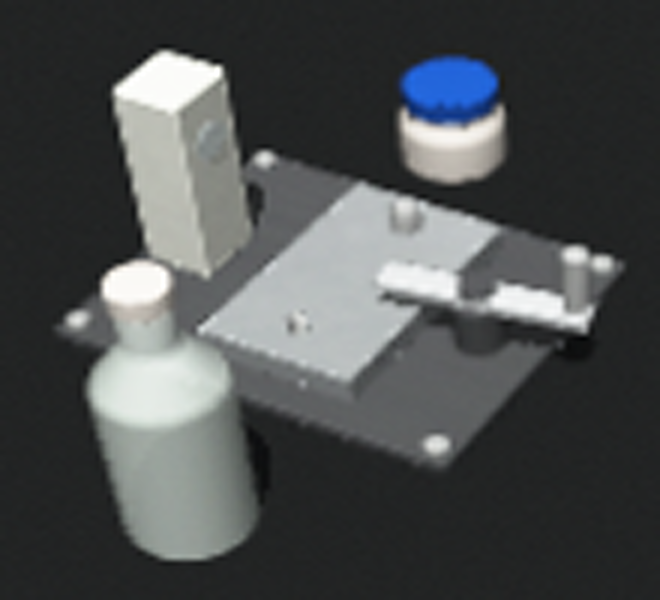

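The mount measures well: nest length 148.6 mm, hole spacing 104.8 mm, centre about (554,-72) and yaw about -30°. The latch is at about 0.14 rad. Next I'll move over the mount for a close wrist view.

Run:
```python
from h import *
print(plan(env.get_obs(),[570,-40,290],np.radians(20)))
```

```text
(array([ 0.5047, -0.2569,  0.0021]), np.float64(-1.502))
```

Emit:
play_rows:
  steps:
    - [[0.05,-0.026,0,-0.15,0],[0.1,-0.051,0,-0.3,0],[0.15,-0.077,0,-0.45,0],[0.2,-0.102,0,-0.6,0],[0.25,-0.128,0,-0.75,0]]

```text
time: 0.72
ee_pos: [390.3, -259.6, 291.7]
eef_rot: [0.833, 0.553, 0.0, -0.001]
force: [0.1, 0.6, 0.5]
opening: 91.5
```

Run:
```python
from h import *
print(plan(env.get_obs(),[570,-40,290],np.radians(20)))
```

```text
(array([0.2721, 0.0804, 0.0019]), np.float64(-0.7474))
```

Emit:
play_rows:
  steps:
    - [[0.055,0.016,0,-0.15,0.4],[0.11,0.032,0,-0.3,0.74],[0.165,0.048,0,-0.45,0.74],[0.22,0.064,0,-0.6,0.74],[0.272,0.08,0,-0.747,0.74]]

```text
time: 1.35
ee_pos: [570.4, -38.1, 291.6]
eef_rot: [0.572, 0.821, 0.0, -0.001]
force: [0.5, -1.1, 0.1]
opening: 46.5
```

Emit:
play_rows:
  steps:
    - [[0,0,0,0,0.74],[0,0,0,0,0.74]]

```text
time: 1.6
ee_pos: [570.1, -38.0, 290.9]
eef_rot: [0.572, 0.821, -0.0, -0.002]
force: [-0.2, 0.7, -0.8]
opening: 26.7
```

Run:
```python
from h import *
o,p,d=snap("wrist","w1");print(o["ee_pos"],yaw(o),o["opening"])
```

```text
[570.06850489 -38.02006728 290.89637659] 1.924738442741096 26.65780610996544
```

View pics/w1.png

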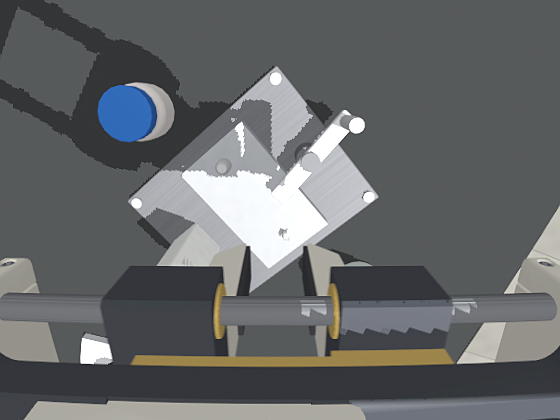

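The wrist view shows the round pin at about (223,166), the diamond pin at (284,234), the hinge cap at (309,160), the post top at (356,125), and base screws at (276,78), (136,203) and (369,197).

Run:
```python
from h import *
p=cv2.imread("pics/w1.png");o=env.get_obs()
cv2.imwrite("pics/w1c.png",cv2.resize(p[60:280,170:390],None,fx=2.7,fy=2.7,interpolation=cv2.INTER_CUBIC))
c,T=camT("wrist",o)
f=lambda px,z:cast(c,T,px,z)[:,:2].round(1).tolist()
print("pins",f([[223,166]],48),f([[284,234]],44));print("post",f([[356,125]],100))
print("hinge",f([[309,160]],56)); print("nest corner",f([[240,123],[183,176],[328,222]],30))
s=cast(c,T,[[276,78],[136,203],[369,197]],12);print(s[:,:2], (s[1]+s[2])[:2]/2)
```

```text
pins [[511.5, -43.4]] [[598.1, -94.5]]
post [[610.7, 41.8]]
hinge [[591.4, -5.9]]
nest corner [[513.0, 2.0], [471.7, -73.8], [642.6, -68.6]]
[[ 532.64320688   57.74386483]
 [ 423.49312636 -131.01737457]
 [ 681.05612561  -28.2845893 ]] [552.27462598 -79.65098194]
```

View pics/w1c.png

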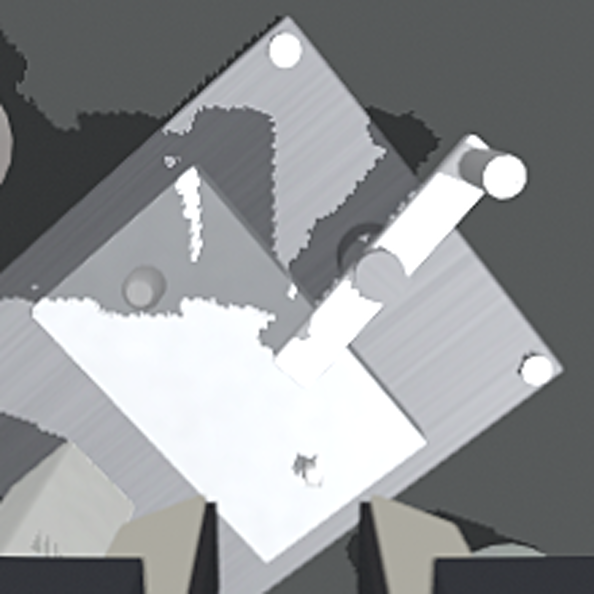

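```bash
cat >> h.py <<'E'
PIV=np.array([591.4,-6.0])
def arc(o,deg,z=132,r=52):
    return [plan(o,[*(PIV+r*np.array([np.cos(np.radians(a)),np.sin(np.radians(a))])),z],np.radians(20))[0].tolist() for a in deg]
E
python3 - <<'E'
from h import *
o=env.get_obs()
print(arc(o,[68],200),arc(o,[68]),plan(o,[570,-40,290],np.radians(20)))
E
```

```text
[[0.0615, 0.0666, 0.0912]] [[0.0614, 0.0667, 0.1592]] (array([-0.0013, -0.0004,  0.0012]), np.float64(0.0038))
```

Emit:
play_rows:
  steps:
    - [[0.031,0.033,0.02,0,0.74],[0.061,0.067,0.04,0,0.74],[0.061,0.067,0.08,0,0.74],[0.061,0.067,0.1,0,0.74],[0.061,0.067,0.1,0,0.74]]

```text
time: 2.28
ee_pos: [610.3, 40.6, 189.8]
eef_rot: [0.573, 0.82, -0.001, -0.003]
force: [0.2, 0.3, -0.5]
opening: 24.1
```

Run:
```python
from h import *
o,p,d=snap("wrist","w2");print(o["ee_pos"],o["opening"]);print(arc(o,[68]))
```

```text
[610.3044654   40.56238935 189.77212999] 24.11002463124697
[[0.0012, 0.0014, 0.0578]]
```

View pics/w2.png

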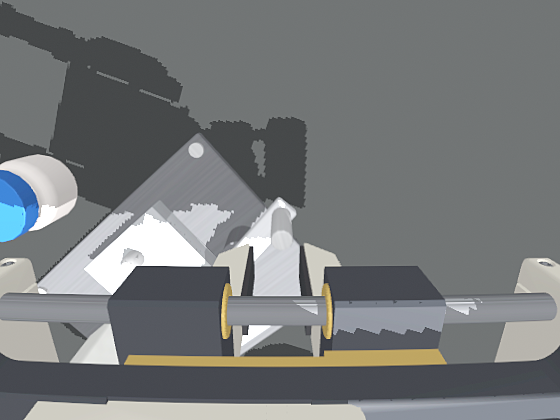

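The post at about (282,230) lies between the fingers (columns 253 to 303), so I'll go down around it.

Emit:
play_rows:
  steps:
    - [[0.001,0.001,0.02,0,0.74],[0.001,0.001,0.04,0,0.74],[0.001,0.001,0.057,0,0.74],[0.001,0.001,0.057,0,0.74]]

```text
time: 2.82
ee_pos: [611.2, 41.6, 133.9]
eef_rot: [0.573, 0.819, -0.001, -0.002]
force: [0.4, 0.1, 0.3]
opening: 23.7
```

Run:
```python
from h import *
o=env.get_obs();print(o["ee_pos"],o["force"])
print(np.round(arc(o,[77,86,95,104,113]),3).tolist())
```

```text
[611.18543649  41.58586196 133.88924148] [0.39113497 0.09252255 0.3186107 ]
[[0.006, -0.006, 0.002], [0.01, -0.014, 0.002], [0.012, -0.021, 0.002], [0.014, -0.029, 0.002], [0.014, -0.038, 0.002]]
```

Emit:
play_rows:
  steps:
    - [[0.006,-0.006,0.001,0,0.74],[0.01,-0.014,0.001,0,0.74],[0.012,-0.021,0.001,0,0.74],[0.014,-0.029,0.001,0,0.74],[0.014,-0.038,0.001,0,0.74]]

```text
time: 3.45
ee_pos: [570.6, 42.2, 133.9]
eef_rot: [0.573, 0.82, -0.0, -0.002]
force: [1.8, 3.3, 0.7]
opening: 23.9
```

Run:
```python
from h import *
o=env.get_obs();print(o["ee_pos"],o["force"])
print(np.round(arc(o,[122,131,140,149,158]),3).tolist())
print(np.round(arc(o,[163]),3).tolist())
```

```text
[570.55905354  42.19445774 133.9293943 ] [1.83375107 3.34585627 0.72189227]
[[-0.002, -0.008, 0.002], [-0.004, -0.016, 0.002], [-0.007, -0.023, 0.002], [-0.012, -0.03, 0.002], [-0.018, -0.036, 0.002]]
[[-0.021, -0.038, 0.002]]
```

Emit:
play_rows:
  steps:
    - [[-0.002,-0.008,0.001,0,0.74],[-0.004,-0.016,0.001,0,0.74],[-0.007,-0.023,0.001,0,0.74],[-0.012,-0.03,0.001,0,0.74],[-0.019,-0.037,0.001,0,0.74]]

```text
time: 4.08
ee_pos: [542.0, 11.1, 132.9]
eef_rot: [0.573, 0.82, -0.0, -0.002]
force: [1.2, 2.4, -0.1]
opening: 24.1
```

Emit:
play_rows:
  steps:
    - [[0,0,0,0,0.74],[0,0,-0.02,0,0.74],[0,0,-0.06,0,0.74],[0,0,-0.11,0,0.5],[0,0,-0.16,0,0.2]]

```text
time: 4.7
ee_pos: [542.0, 10.5, 294.1]
eef_rot: [0.573, 0.82, -0.001, -0.002]
force: [0.4, 0.2, -0.2]
opening: 39.5
```

Run:
```python
from h import *
o,p,d=snap("wrist","w3");print(o["ee_pos"],o["force"])
```

```text
[541.96074023  10.51241461 294.06314252] [ 0.43805258  0.19249723 -0.2321682 ]
```

View pics/w3.png

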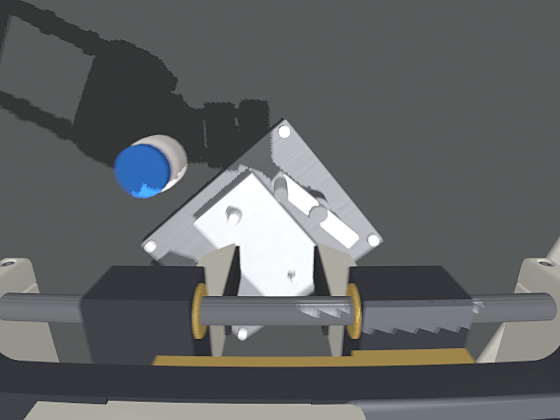

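The latch now lies along the nest's side, with the post at about (281,182) and the hinge at (317,213). The pins are at (234,216) and (292,275), and all four base screws are visible.

Run:
```python
from h import *
p=cv2.imread("pics/w3.png");o=env.get_obs()
cv2.imwrite("pics/w3c.png",cv2.resize(p[110:350,140:390],None,fx=2.4,fy=2.4,interpolation=cv2.INTER_CUBIC))
c,T=camT("wrist",o)
f=lambda px,z:cast(c,T,px,z)[:,:2]
s=f([[284,131],[150,247],[374,240],[243,335]],13);print(s,s.mean(0),np.degrees(np.arctan2(*(s[2]-s[0])[::-1])),np.degrees(np.arctan2(*(s[3]-s[1])[::-1])),np.linalg.norm(s[0]-s[2]),np.linalg.norm(s[0]-s[1]))
print("post",f([[281,182]],100),"pins",f([[234,215]],48),f([[292,274]],44))
print(plan(o,[434,382,250],np.radians(42.3)))
```

```text
[[ 537.81239799   56.37589398]
 [ 427.68218954 -137.79635309]
 [ 692.39837249  -31.5310035 ]
 [ 581.93360268 -227.20066372]] [559.95664068 -85.03803158] -29.625168411588295 -30.096634148791797 177.832635184058 223.2297568504247
post [[545.90360841  19.76254616]] pins [[515.416985   -45.91195225]] [[603.85566557 -95.77883601]]
(array([0.387 , 0.0238, 0.0504]), np.float64(-0.3877))
```

View pics/w3c.png

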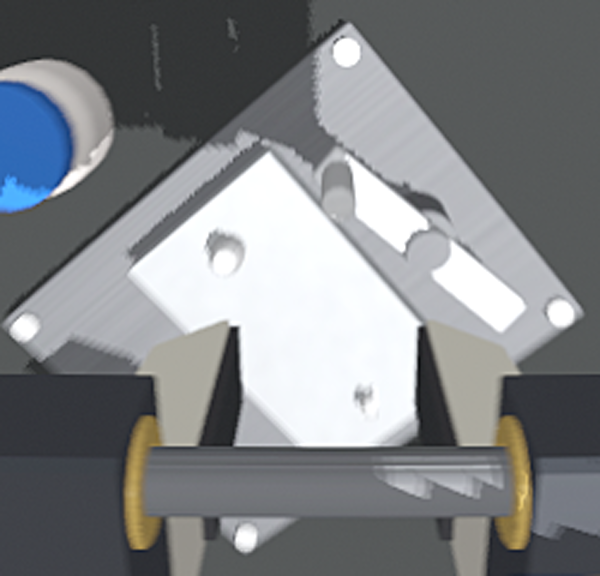

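Run:
```python
from h import *
o=env.get_obs();print(o["ee_pos"])
print(plan(o,[524,-122,320],np.radians(-30)))
```

```text
[544.17404778  10.36987713 301.29836132]
(array([-0.1174, -0.0643, -0.0188]), np.float64(0.8742))
```

Emit:
play_rows:
  steps:
    - [[-0.03,-0.016,-0.01,0.18,0],[-0.06,-0.032,-0.019,0.36,0],[-0.09,-0.048,-0.019,0.54,0],[-0.117,-0.064,-0.019,0.72,0],[-0.117,-0.064,-0.019,0.874,0]]

```text
time: 5.38
ee_pos: [523.4, -123.8, 319.6]
eef_rot: [0.868, 0.496, 0.002, 0.002]
force: [1.1, 1.2, -0.0]
opening: 90.3
```

Emit:
play_rows:
  steps:
    - [[0,0,0,0,0],[0,0,0,0,0],[0,0,0,0,0]]

```text
time: 5.75
ee_pos: [523.4, -123.4, 319.5]
eef_rot: [0.868, 0.497, 0.002, 0.002]
force: [0.1, 0.2, 0.0]
opening: 91.3
```

Run:
```python
from h import *
o,p,d=snap("wrist","w4");print(o["ee_pos"],np.degrees(yaw(o))-90); import pickle;pickle.dump(o,open("w4.pkl","wb"));print(env.get_obs()["ee_pos"])
cv2.imwrite("pics/w4c.png",cv2.resize(p[20:260,140:400],None,fx=2.5,fy=2.5,interpolation=cv2.INTER_CUBIC))
```

```text
[ 523.35977647 -123.44523803  319.49527452] -30.34914235788684
[ 523.38516191 -123.41942163  319.5134286 ]
```

View pics/w4c.png

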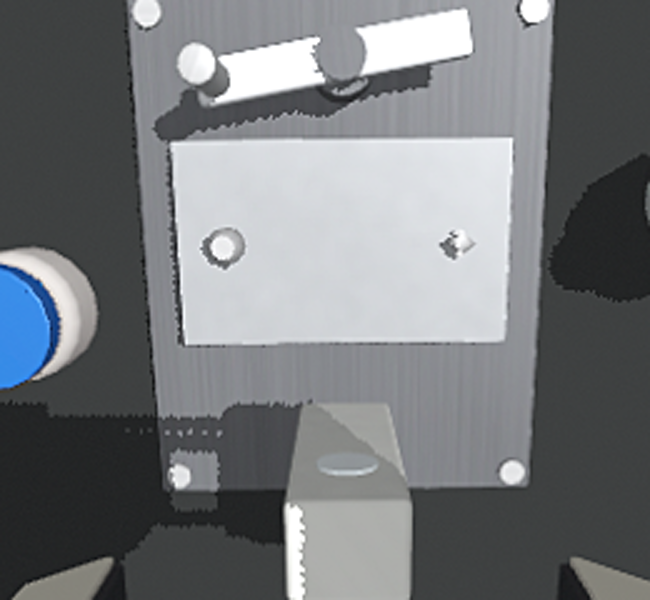

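The crop shows the nest square-on. Its corners are at (171,140), (514,137), (504,342) and (184,345), the round pin top at (223,248) and the diamond pin top at (459,242). The latch is swung well clear.

Run:
```python
from h import *
import pickle; o=pickle.load(open("w4.pkl","rb"));c,T=camT("wrist",o)
def f(px,z):
    px=(np.array(px,float)+.5)/2.5-.5+[140,20]; return cast(c,T,px,z)[:,:2]
ang=lambda v:np.degrees(np.arctan2(v[1],v[0]))
# nest by mask
p=cv2.imread("pics/w4.png");g=cv2.cvtColor(p,cv2.COLOR_BGR2GRAY);roi=np.zeros_like(g);roi[72:162,202:352]=255
m=((g>175)&(roi>0)).astype(np.uint8)*255; print("mask rect",rect(c,T,m,30))
n=f([(171,140),(514,137),(504,342),(184,345)],30);print(n.mean(0),np.linalg.norm(n-np.roll(n,-1,0),axis=1),ang(n[1]-n[0]),ang(n[2]-n[3]))
r=f([(223,248)],48)[0];q=f([(459,242)],44)[0];print("pins",r,q,(r+q)/2,np.linalg.norm(q-r),ang(q-r))
s=f([(147,11),(535,9),(512,471),(180,475)],12);print("screws",np.linalg.norm(s-np.roll(s,-1,0),axis=1),ang(s[1]-s[0]),ang(s[2]-s[3]))
hg=f([(340,52)],56)[0];po=f([(197,64)],100)[0];print("hinge",hg,"post",po,ang(po-hg),np.linalg.norm(po-hg))
print(plan(env.get_obs(),[434,382,290],np.radians(42.3)))
```

```text
mask rect ((556.0418701171875, -71.21192932128906), (90.05912780761719, 150.24557495117188), 60.24314880371094)
[555.90802688 -71.41986058] [149.71685651  90.38059969 149.36879912  90.39237368] -29.916608447687345 -29.912016168265957
pins [510.88087406 -45.71023459] [599.9653311  -95.37002373] [555.42310258 -70.54012916] 101.99085814188865 -29.137313602635373
screws [171.04359987 215.16016719 170.39206651 216.11519692] -30.089873328744186 -29.77004681625929
hinge [593.00629825  -5.15892829] post [544.69647074  11.23890819] 161.251212580561 51.01694302780523
(array([ 0.3908, -0.3328,  0.0287]), np.float64(-1.2683))
```

The mount centre is (555.9,-71.3) at -29.9° (edge lengths 149.5 and 90.4), and the latch is at about 1.75 rad, fully open. Next is the plate.

Run:
```python
from h import *
print(plan(env.get_obs(),[474,338,300],np.radians(42.3)))
```

```text
(array([ 0.3731, -0.276 ,  0.0189]), np.float64(-1.2683))
```

Emit:
play_rows:
  steps:
    - [[0.046,-0.034,0,-0.15,0],[0.092,-0.069,0,-0.3,0],[0.138,-0.103,0,-0.45,0],[0.184,-0.138,0,-0.6,0],[0.23,-0.172,0,-0.75,0]]

```text
time: 6.42
ee_pos: [490.7, 164.0, 319.4]
eef_rot: [0.623, 0.782, 0.002, 0.003]
force: [0.8, 0.5, -0.4]
opening: 92.0
```

Run:
```python
from h import *
print(plan(env.get_obs(),[474,338,300],np.radians(42.3)))
```

```text
(array([0.1733, 0.0226, 0.0191]), np.float64(-0.5119))
```

Emit:
play_rows:
  steps:
    - [[0.05,0.007,0.005,-0.15,0],[0.1,0.013,0.01,-0.3,0],[0.15,0.02,0.015,-0.42,0],[0.173,0.0225,0.019,-0.512,0],[0.173,0.0225,0.019,-0.512,0]]

```text
time: 7.05
ee_pos: [473.1, 339.3, 299.5]
eef_rot: [0.403, 0.915, 0.001, 0.003]
force: [-1.2, -0.3, -0.5]
opening: 91.6
```

Emit:
play_rows:
  steps:
    - [[0,0,0,0,0],[0,0,0,0,0],[0,0,0,0,0]]

```text
time: 7.42
ee_pos: [473.4, 338.5, 299.8]
eef_rot: [0.403, 0.915, 0.001, 0.003]
force: [-0.6, -0.6, 0.3]
opening: 91.7
```

Run:
```python
from h import *
o,p,d=snap("wrist","w5");print(o["ee_pos"],np.degrees(yaw(o))-90); import pickle;pickle.dump(o,open("w5.pkl","wb"))
cv2.imwrite("pics/w5c.png",cv2.resize(p[20:260,140:400],None,fx=2.5,fy=2.5,interpolation=cv2.INTER_CUBIC))
```

```text
[473.43337689 338.50158823 299.78774959] 42.42753217234625
```

View pics/w5c.png

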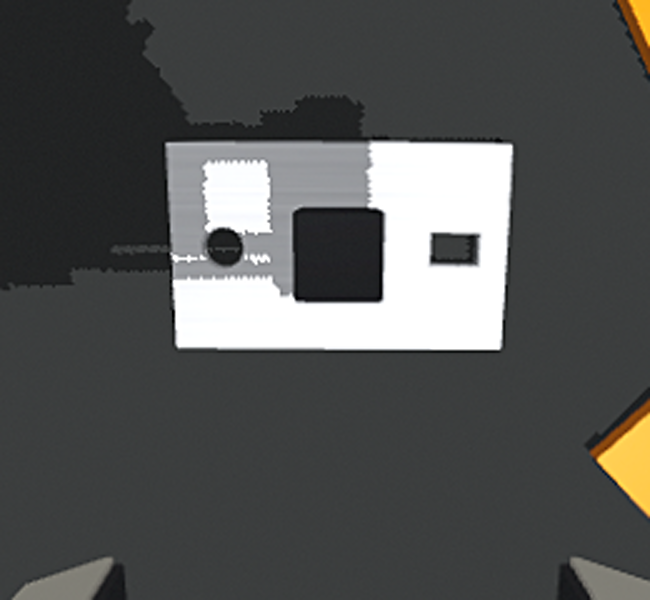

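The crop shows the white plate with its round hole at (224,247), slot at (455,249), square black grip at (338,254), and corners at (166,142), (513,142), (501,350) and (176,348). This is the right plate.

Run:
```python
from h import *
import pickle; o=pickle.load(open("w5.pkl","rb"));c,T=camT("wrist",o)
def f(px,z):
    px=(np.array(px,float)+.5)/2.5-.5+[140,20]; return cast(c,T,px,z)[:,:2]
ang=lambda v:np.degrees(np.arctan2(v[1],v[0]))
p=cv2.imread("pics/w5.png");g=cv2.cvtColor(p,cv2.COLOR_BGR2GRAY);roi=np.zeros_like(g);roi[70:170,200:352]=255
m=((g>100)&(roi>0)).astype(np.uint8)*255; print("mask rect",rect(c,T,m,12))
n=f([(166,142),(513,142),(501,350),(176,348)],12);print(n.mean(0),np.linalg.norm(n-np.roll(n,-1,0),axis=1),ang(n[1]-n[0]),ang(n[2]-n[3]))
h=f([(224,247),(455,249)],12);print(h,h.mean(0),np.linalg.norm(h[1]-h[0]),ang(h[1]-h[0]))
g4=f([(295,209),(381,209),(382,301),(294,300)],62);print("grip",g4.mean(0),np.linalg.norm(g4-np.roll(g4,-1,0),axis=1))
C=np.array(rect(c,T,m,12)[0]);print(plan(env.get_obs(),[*C,45+47],np.radians(42)))
```

```text
mask rect ((433.1270446777344, 381.2027282714844), (151.74081420898438, 91.05950927734375), 42.3260498046875)
[433.31094239 381.03807774] [150.67114379  91.55881489 151.25034296  90.5392527 ] 42.368341254034476 41.98090295343448
[[394.69210472 346.80036221]
 [471.88479594 415.98405434]] [433.28845033 381.39220827] 103.65854926284919 41.868178241006625
grip [432.48597984 381.34485647] [33.05958274 35.2380566  34.89371515 34.83812915]
(array([ 0.0596, -0.0017,  0.2075]), np.float64(0.0077))
```

Emit:
play_rows:
  steps:
    - [[0.03,-0.001,0.04,0.003,0],[0.06,-0.002,0.08,0.005,0],[0.06,-0.002,0.12,0.005,0],[0.06,-0.002,0.16,0.005,0],[0.06,-0.002,0.175,0.005,0]]

```text
time: 8.1
ee_pos: [431.7, 380.5, 122.5]
eef_rot: [0.406, 0.914, -0.001, 0.002]
force: [0.4, 0.9, 0.9]
opening: 91.8
```

Run:
```python
from h import *
o=env.get_obs();print(o["ee_pos"],o["force"],plan(o,[433.2,381.3,92],np.radians(42.15)))
```

```text
[431.71750379 380.54870971 122.48023719] [0.35671871 0.94532737 0.9221727 ] (array([-0.0003,  0.0016,  0.0305]), np.float64(-0.0004))
```

Emit:
play_rows:
  steps:
    - [[0,0.0016,0.015,0,0],[0,0.0016,0.03,0,0],[0,0.0016,0.03,0,0.2],[0,0.0016,0.03,0,0.5],[0,0.0016,0.03,0,1]]

```text
time: 8.72
ee_pos: [433.4, 381.8, 93.3]
eef_rot: [0.406, 0.914, -0.0, 0.002]
force: [-0.4, -0.5, 1.2]
opening: 66.2
```

Emit:
play_rows:
  steps:
    - [[0,0,0,0,1],[0,0,0,0,1],[0,0,0,0,1],[0,0,0,0,1]]

```text
time: 9.22
ee_pos: [433.4, 381.8, 93.4]
eef_rot: [0.406, 0.914, -0.0, 0.002]
force: [0.3, 0.2, 1.3]
opening: 36.0
```

Gripped at 36.0 mm. I'll lift straight up.

Emit:
play_rows:
  steps:
    - [[0,0,-0.01,0,1],[0,0,-0.04,0,1],[0,0,-0.08,0,1],[0,0,-0.12,0,1],[0,0,-0.15,0,1]]

```text
time: 9.85
ee_pos: [432.5, 382.0, 245.0]
eef_rot: [0.406, 0.914, -0.0, 0.002]
force: [-0.1, 0.1, -6.7]
opening: 35.8
```

Emit:
play_rows:
  steps:
    - [[0,0,-0.015,0,1],[0,0,-0.015,0,1],[0,0,-0.015,0,1]]

```text
time: 10.22
ee_pos: [431.9, 381.6, 258.8]
eef_rot: [0.406, 0.914, -0.001, 0.002]
force: [0.2, -0.2, -6.6]
opening: 35.6
```

Run:
```python
from h import *
o,p,d=snap("wrist","w6");print(o["ee_pos"],np.degrees(yaw(o))-90,o["force"],o["moment"]); import pickle;pickle.dump(o,open("w6.pkl","wb"))
```

```text
[431.90732967 381.64344379 258.7808908 ] 42.12423910233079 [ 0.22934658 -0.18019735 -6.60934077] [ 0.05479293 -0.07520644  0.00421306]
```

View pics/w6.png

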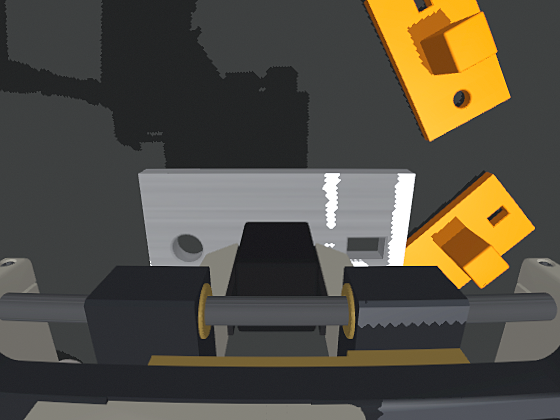

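The plate hangs level in the gripper, with the hole at (187,247), the slot at (366,246) and the far edge from (139,172) to (414,172). I'll measure its pose in the tool frame.

Run:
```python
from h import *
import pickle; o=pickle.load(open("w6.pkl","rb"));c,T=camT("wrist",o);P=pose(o)
p=cv2.imread("pics/w6.png")
cv2.imwrite("pics/w6c.png",cv2.resize(p[160:275,130:425],None,fx=2.7,fy=2.7,interpolation=cv2.INTER_CUBIC))
```

```text
(no output)
```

View pics/w6c.png

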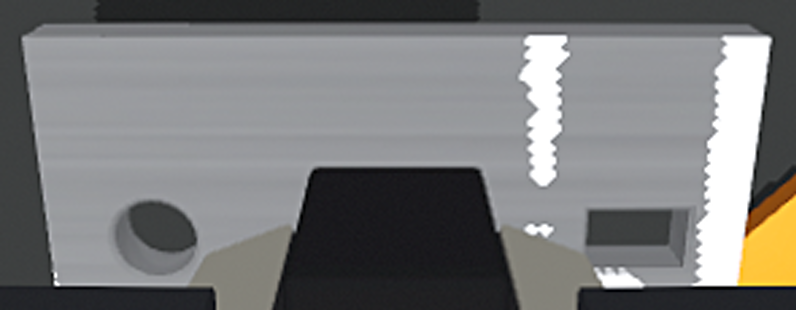

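Run:
```python
from h import *
import pickle; o=pickle.load(open("w6.pkl","rb"));c,T=camT("wrist",o);P=pose(o)
for zt in (81.4,):
    px=(np.array([(153,237),(641,237),(22,38),(771,38)],float)+.5)/2.7-.5+[130,160]
    # cast in tool frame
    t=cast(c,c["mount"],px,zt); print(t.round(2)); h=t[:2,:2]; print("mid",h.mean(0),"len",np.linalg.norm(h[1]-h[0]),"edge mid",t[2:,:2].mean(0),"edge len",np.linalg.norm(t[3]-t[2]))
    print("ang tool",np.degrees(np.arctan2(*(h[1]-h[0]))),np.degrees(np.arctan2(*(t[3]-t[2])[:2])))
```

```text
[[  0.52 -53.13  81.4 ]
 [  0.46  52.19  81.4 ]
 [ 44.52 -76.07  81.4 ]
 [ 44.4   74.95  81.4 ]]
mid [ 0.49049972 -0.47312195] len 105.31890162118344 edge mid [44.46148126 -0.56185709] edge len 151.01657748224443
ang tool -0.03239261167282751 -0.0464069660350281
```

Run:
```python
from h import *
print(plan(env.get_obs(),[556.2,-71.8,259],np.radians(-29.9)))
```

```text
(array([-0.4197, -0.212 ,  0.0015]), np.float64(1.2571))
```

Emit:
play_rows:
  steps:
    - [[-0.02,-0.01,0,0.06,1],[-0.055,-0.027,0,0.16,1],[-0.1,-0.05,0,0.29,1],[-0.145,-0.073,0,0.42,1],[-0.19,-0.096,0,0.55,1]]

```text
time: 10.9
ee_pos: [488.0, 174.8, 258.4]
eef_rot: [0.64, 0.768, -0.002, 0.001]
force: [1.1, -0.6, -6.2]
opening: 35.6
```

Run:
```python
from h import *
print(plan(env.get_obs(),[556.2,-71.8,259],np.radians(-29.9)))
```

```text
(array([-0.2548,  0.0226,  0.0004]), np.float64(0.7031))
```

Emit:
play_rows:
  steps:
    - [[-0.05,0.0045,0,0.14,1],[-0.1,0.009,0,0.28,1],[-0.15,0.0135,0,0.42,1],[-0.2,0.018,0,0.56,1],[-0.24,0.0215,0,0.68,1]]

```text
time: 11.52
ee_pos: [552.3, -59.4, 258.2]
eef_rot: [0.861, 0.508, -0.002, 0.001]
force: [0.1, 0.8, -6.1]
opening: 36.0
```

Emit:
play_rows:
  steps:
    - [[-0.005,0,0,0.01,1],[-0.005,0,0,0.01,1],[-0.005,0,0,0.01,1]]

```text
time: 11.9
ee_pos: [549.6, -62.7, 257.8]
eef_rot: [0.863, 0.505, -0.002, 0.001]
force: [-0.1, -0.3, -5.5]
opening: 35.9
```

Run:
```python
from h import *
o,p,d=snap("wrist","w7");print(o["ee_pos"],np.degrees(yaw(o))-90,o["force"]); print(plan(o,[556.2,-71.8,170],np.radians(-29.9)))
```

```text
[549.60909315 -62.67488038 257.84003667] -29.349170138525132 [-0.13405864 -0.33396557 -5.53193344]
(array([-0.0044,  0.0103,  0.0878]), np.float64(0.0096))
```

View pics/w7.png

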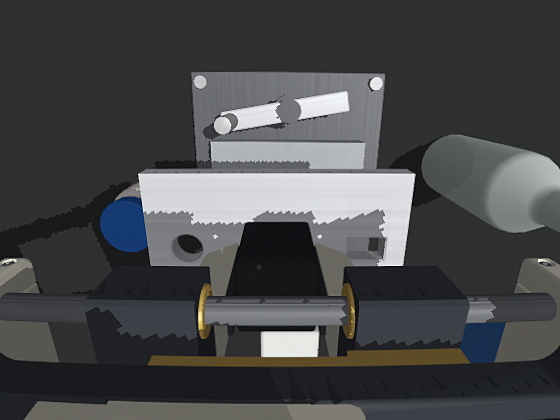

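The plate is over the nest, its edges parallel to the nest's far edge at row 142. The latch is clear. I'll align and descend to hover.

Emit:
play_rows:
  steps:
    - [[-0.004,0.01,0.02,0.01,1],[-0.004,0.01,0.045,0.01,1],[-0.004,0.01,0.07,0.01,1],[-0.004,0.01,0.088,0.01,1],[-0.004,0.01,0.095,0.01,1]]

```text
time: 12.58
ee_pos: [555.8, -70.3, 162.2]
eef_rot: [0.865, 0.501, -0.002, 0.0]
force: [0.3, 0.3, -6.0]
opening: 35.7
```

Emit:
play_rows:
  steps:
    - [[0,0,0,0,1],[0,0,0,0,1],[0,0,0,0,1]]

```text
time: 12.95
ee_pos: [556.2, -70.3, 162.9]
eef_rot: [0.865, 0.501, -0.002, 0.001]
force: [-0.5, 0.1, -6.3]
opening: 35.8
```

Run:
```python
from h import *
o,p,d=snap("wrist","w8");print(o["ee_pos"],np.degrees(yaw(o))-90,o["force"],o["moment"]); print(plan(o,[556.2,-71.8,150],np.radians(-29.9)))
cv2.imwrite("pics/w8c.png",cv2.resize(p[90:275,130:425],None,fx=2.7,fy=2.7,interpolation=cv2.INTER_CUBIC))
```

```text
[556.18198586 -70.26044484 162.93550029] -29.80597624442383 [-0.45379228  0.14633    -6.33151406] [ 0.00537286 -0.10482038 -0.04269361]
(array([-0.0013,  0.0008,  0.0129]), np.float64(0.0016))
```

View pics/w8c.png

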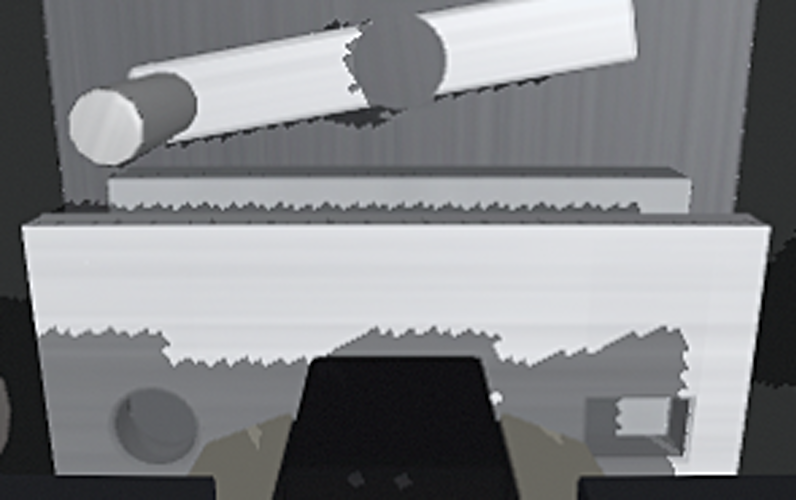

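Nest far-edge corners are visible at crop (109,178) and (690,178). I'll compare them with the plate edge in the same tool frame.

Run:
```python
from h import *
c,T=camT("wrist",env.get_obs())
px=(np.array([(109,178),(690,178)],float)+.5)/2.7-.5+[130,90]
t=cast(c,c["mount"],px,162.9-30);print(t,t.mean(0)[:2]-[44.46,-.56],np.linalg.norm(t[1]-t[0]))
```

```text
[[ 44.69519408 -73.85481263 132.9       ]
 [ 44.56231493  74.809005   132.9       ]] [0.1687545  1.03709619] 148.66387701358573
```

Emit:
play_rows:
  steps:
    - [[-0.0002,0.001,0.005,0.001,1],[-0.0002,0.001,0.012,0.001,1],[-0.0002,0.001,0.015,0.001,1],[-0.0002,0.001,0.015,0.001,1],[-0.0002,0.001,0.015,0.001,1]]

```text
time: 13.62
ee_pos: [556.9, -71.1, 147.8]
eef_rot: [0.865, 0.501, -0.002, 0.001]
force: [0.2, 0.1, -5.6]
opening: 35.9
```

Run:
```python
from h import *
o,p,d=snap("wrist","w9");print(o["ee_pos"],np.degrees(yaw(o))-90,o["force"],o["moment"]); import pickle;pickle.dump(o,open("w9.pkl","wb"))
cv2.imwrite("pics/w9c.png",cv2.resize(p[110:275,130:425],None,fx=2.7,fy=2.7,interpolation=cv2.INTER_CUBIC))
```

```text
[556.91373038 -71.07007349 147.84516892] -29.870486888230417 [ 0.2284484   0.05321386 -5.59035673] [-0.06162976 -0.03742461  0.02021295]
```

View pics/w9c.png

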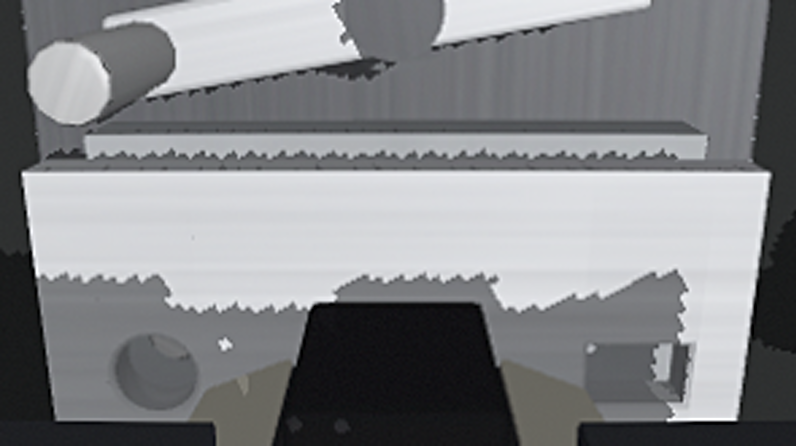

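Run:
```python
from h import *
c,T=camT("wrist",env.get_obs())
k=lambda q:(np.array(q,float)+.5)/2.7-.5+[130,110]
t=cast(c,c["mount"],k([(86,134),(706,134)]),147.8-30);e=cast(c,c["mount"],k([(22,172),(771,172)]),81.4);print(t,e,t.mean(0)-e.mean(0))
```

```text
[[ 44.92840678 -74.75320619 117.8       ]
 [ 44.78678842  73.90766387 117.8       ]] [[ 43.98782761 -75.81256206  81.4       ]
 [ 43.84887583  75.19308681  81.4       ]] [ 0.93924588 -0.11303354 36.4       ]
```

Emit:
play_rows:
  steps:
    - [[0.0005,0,0.003,0,1],[0.0005,0,0.006,0,1],[0.0005,0,0.008,0,1],[0.0005,0,0.01,0,1],[0.0005,0,0.01,0,1]]

```text
time: 14.3
ee_pos: [557.1, -70.6, 137.7]
eef_rot: [0.865, 0.501, -0.002, 0.001]
force: [-0.0, -0.4, -4.8]
opening: 35.8
```

Run:
```python
from h import *
o=env.get_obs();print(o["ee_pos"],np.degrees(yaw(o))-90,o["force"],o["moment"],pose(o)[:3,:3].T@o["force"])
```

```text
[557.08790366 -70.61902209 137.73682238] -29.8699779966065 [-0.02044627 -0.35934901 -4.81492477] [ 0.02558931 -0.01320536  0.01036465] [-0.30184796  0.16654631  4.81603576]
```

Emit:
play_rows:
  steps:
    - [[0,0,0.002,0,1],[0,0,0.004,0,1],[0,0,0.005,0,1],[0,0,0.005,0,1]]

```text
time: 14.8
ee_pos: [557.0, -70.6, 132.7]
eef_rot: [0.865, 0.501, -0.002, 0.001]
force: [0.6, 0.6, -5.5]
opening: 35.8
```

Run:
```python
from h import *
o=env.get_obs();print(o["ee_pos"],np.degrees(yaw(o))-90,o["force"],o["moment"],pose(o)[:3,:3].T@o["force"])
```

```text
[557.03922331 -70.63922469 132.65127512] -29.869783131304388 [ 0.58200706  0.61706818 -5.51339801] [-0.03198175 -0.09048039  0.01431401] [0.84819595 0.20426837 5.50961896]
```

Still no contact at underside z ≈ 39, which is below the tapers, so both pins are in their holes. I'll keep going down to the nest.

Emit:
play_rows:
  steps:
    - [[0,0,0.002,0,1],[0,0,0.004,0,1],[0,0,0.006,0,1],[0,0,0.007,0,1],[0,0,0.007,0,1]]

```text
time: 15.42
ee_pos: [557.0, -70.7, 125.5]
eef_rot: [0.865, 0.501, -0.002, 0.0]
force: [-0.0, 0.4, -5.5]
opening: 36.2
```

Run:
```python
from h import *
o=env.get_obs();print(o["ee_pos"],np.degrees(yaw(o))-90,o["force"],o["moment"],pose(o)[:3,:3].T@o["force"])
```

```text
[556.99278113 -70.65658246 125.53175102] -29.868460194815007 [-0.03414817  0.36992989 -5.48496158] [ 0.00846852 -0.08161513 -0.02739184] [ 0.32723894 -0.20587567  5.48391718]
```

Emit:
play_rows:
  steps:
    - [[0,0,0.001,0,1],[0,0,0.002,0,1],[0,0,0.003,0,1],[0,0,0.003,0,1]]

```text
time: 15.92
ee_pos: [556.9, -70.6, 123.4]
eef_rot: [0.865, 0.501, -0.002, 0.001]
force: [-5.3, 1.7, 5.8]
opening: 35.8
```

Run:
```python
from h import *
o,p,d=snap("wrist","w10");print(o["ee_pos"],np.degrees(yaw(o))-90,o["force"],o["moment"],pose(o)[:3,:3].T@o["force"])
```

```text
[556.88837019 -70.64033328 123.40845986] -29.864347581765614 [-5.27256798  1.7220654   5.76140772] [-0.02629104  0.31000807  0.02256942] [-1.15656692 -5.43548254 -5.7512767 ]
```

View pics/w10.png

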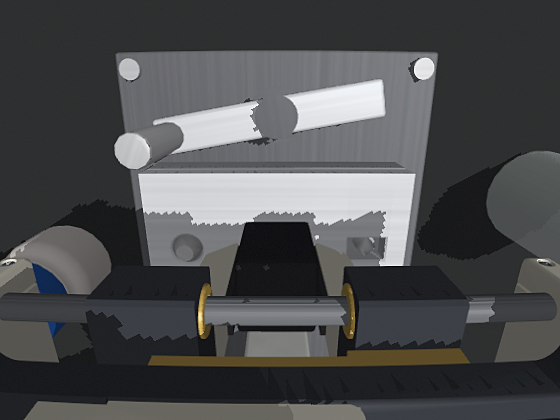

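Contact came at TCP z = 123.4, exactly the predicted seated height, with pins visible in the hole (187,248) and slot (366,247). Now I'll release.

Emit:
play_rows:
  steps:
    - [[0,0,0,0,0.55],[0,0,0,0,0.4],[0,0,0,0,0.2],[0,0,0,0,0.2],[0,0,0,0,0.2]]

```text
time: 16.6
ee_pos: [556.9, -70.6, 123.4]
eef_rot: [0.865, 0.501, -0.002, 0.001]
force: [-0.5, -0.8, -0.1]
opening: 72.6
```

Emit:
play_rows:
  steps:
    - [[0,0,-0.03,0,0.2],[0,0,-0.07,0,0.2],[0,0,-0.12,0,0.2],[-0.02,0,-0.16,0,0.2],[-0.05,0,-0.18,0,0.2]]

```text
time: 17.23
ee_pos: [533.0, -113.5, 306.1]
eef_rot: [0.865, 0.502, -0.001, 0.002]
force: [-0.1, -0.7, 0.2]
opening: 73.7
```

Emit:
play_rows:
  steps:
    - [[-0.01,0,0,0,0.3],[-0.01,0,0,0,0.5],[-0.01,0,0,0,0.5]]

```text
time: 17.6
ee_pos: [527.9, -121.5, 304.8]
eef_rot: [0.865, 0.502, -0.001, 0.001]
force: [0.4, 0.2, -0.6]
opening: 49.4
```

Run:
```python
from h import *
o,p,d=snap("wrist","w11");print(o["ee_pos"],np.degrees(yaw(o))-90,o["force"]);import pickle;pickle.dump(o,open("w11.pkl","wb"))
cv2.imwrite("pics/w11c.png",cv2.resize(p[20:260,140:400],None,fx=2.5,fy=2.5,interpolation=cv2.INTER_CUBIC))
```

```text
[ 527.94903462 -121.48917663  304.80551152] -29.756179409678154 [ 0.39932177  0.19319161 -0.55330139]
```

View pics/w11c.png

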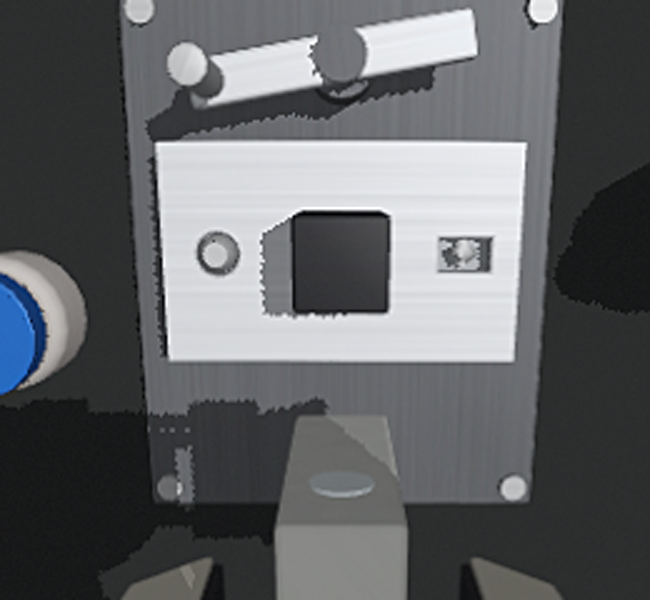

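The plate sits on the mount with both pins through, round pin at (217,254) and diamond pin at (464,253). I'll check its height and size, then close the latch.

Run:
```python
from h import *
import pickle;o=pickle.load(open("w11.pkl","rb"));c,T=camT("wrist",o);d=np.load("pics/w11.npy")
def k(q): return (np.array(q,float)+.5)/2.5-.5+[140,20]
n=cast(c,T,k([(155,143),(526,143),(515,361),(168,361)]),42);print(n.mean(0),np.linalg.norm(n-np.roll(n,-1,0),axis=1))
for q in [(180,160),(510,160),(500,345),(185,345),(400,200),(280,340)]:
    x,y=k(q).round().astype(int); z=d[y,x]
    u=cv2.undistortPoints(np.array([[[x,y]]],float),c["mtx"],c["distortion"])[0,0]
    print(q,(T@np.array([u[0]*z,u[1]*z,z,1]))[:3].round(1))
po=cast(c,T,k([(187,64)]),100);hg=cast(c,T,k([(340,53)]),54);print(po,hg)
now=env.get_obs();print(plan(now,[*po[0,:2],200],np.radians(20)))
```

```text
[555.5913453  -71.94875284  42.        ] [150.65638141  90.03703897 151.64097895  90.04558476]
(180, 160) [518.   -6.6  43.2]
(510, 160) [634.7 -73.4  41.7]
(500, 345) [ 596.7 -139.5   42.7]
(185, 345) [478.5 -71.5  43.8]
(400, 200) [587.9 -65.   43.8]
(280, 340) [514.9 -90.4  41.7]
[[544.63470607  11.5659116  100.        ]] [[593.44187903  -5.16938476  54.        ]]
(array([ 0.1241, -0.0516,  0.1045]), np.float64(-0.8681))
```

The plate top is at 42 to 43 mm at every point sampled and the outline is 151 x 90 mm at z = 42, so it is flat. Now to the post to close the latch.

Emit:
play_rows:
  steps:
    - [[0.03,-0.013,0.01,-0.18,0.6],[0.06,-0.026,0.02,-0.36,0.74],[0.09,-0.039,0.04,-0.54,0.74],[0.124,-0.052,0.07,-0.71,0.74],[0.124,-0.052,0.1,-0.868,0.74]]

```text
time: 18.27
ee_pos: [544.3, 14.8, 202.8]
eef_rot: [0.57, 0.822, -0.002, -0.0]
force: [0.3, -0.4, -0.5]
opening: 24.0
```

Emit:
play_rows:
  steps:
    - [[0,0,0,0,0.74],[0,0,0,0,0.74],[0,0,0,0,0.74]]

```text
time: 18.65
ee_pos: [544.9, 14.5, 204.1]
eef_rot: [0.571, 0.821, -0.001, 0.001]
force: [-0.4, 0.5, -0.3]
opening: 24.1
```

Run:
```python
from h import *
o,p,d=snap("wrist","w12");print(o["ee_pos"],np.degrees(yaw(o))-90,o["opening"]);print(plan(o,[544.6,11.6,133],np.radians(20)))
```

```text
[544.92690856  14.54272995 204.07448525] 20.40936827957846 24.09533167290215
(array([-0.0024, -0.0013,  0.0711]), np.float64(0.0071))
```

View pics/w12.png

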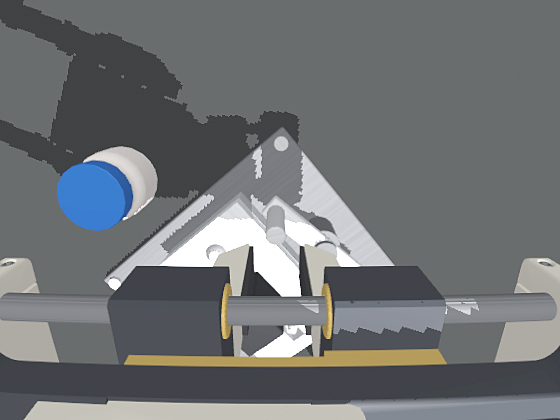

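The post top at (275,237) is centred between the fingers, so I'll go down around it.

Emit:
play_rows:
  steps:
    - [[-0.002,-0.001,0.02,0,0.74],[-0.002,-0.001,0.045,0,0.74],[-0.002,-0.001,0.07,0,0.74],[-0.002,-0.001,0.07,0,0.74]]

```text
time: 19.2
ee_pos: [544.0, 11.8, 133.3]
eef_rot: [0.571, 0.821, -0.002, -0.0]
force: [-0.7, 0.1, 1.3]
opening: 24.1
```

```bash
cat >> h.py <<'E'
P2=np.array([593.2,-5.5])
def arc2(o,al,z=133,r=52):
    for a,j in al:
        s,t=plan(o,[*(P2+r*np.array([np.cos(np.radians(a)),np.sin(np.radians(a))])),z],np.radians(j)); print((s*1).round(3).tolist(),round(float(t),3))
E
python3 - <<'E'
from h import *
o=env.get_obs();print(o["ee_pos"],o["force"])
arc2(o,[(152,20),(142,16),(132,11),(122,6),(112,1)])
E
```

```text
[543.95221135  11.79710622 133.28260327] [-0.70482736  0.10116242  1.26631267]
[0.006, 0.006, 0.0] 0.006
[0.011, 0.013, 0.0] 0.076
[0.015, 0.021, 0.0] 0.163
[0.018, 0.03, 0.0] 0.25
[0.019, 0.039, 0.0] 0.338
```

Emit:
play_rows:
  steps:
    - [[0.006,0.006,0,0.006,0.74],[0.011,0.013,0,0.076,0.74],[0.015,0.021,0,0.163,0.74],[0.018,0.03,0,0.25,0.74],[0.019,0.039,0,0.338,0.74]]

```text
time: 19.82
ee_pos: [572.7, 44.8, 134.1]
eef_rot: [0.702, 0.712, -0.002, -0.002]
force: [-6.2, 3.9, 1.6]
opening: 24.1
```

Run:
```python
from h import *
o=env.get_obs();print(o["ee_pos"],o["force"])
arc2(o,[(103,-4),(93,-9),(83,-14),(73,-19),(66,-24)])
```

```text
[572.69208265  44.83237951 134.07679328] [-6.17446238  3.91326911  1.61006526]
[0.0, 0.009, 0.001] 0.084
[0.001, 0.018, 0.001] 0.171
[0.001, 0.027, 0.001] 0.258
[-0.001, 0.036, 0.001] 0.345
[-0.003, 0.042, 0.001] 0.433
```

Emit:
play_rows:
  steps:
    - [[0,0.009,0,0.084,0.74],[0.001,0.018,0,0.171,0.74],[0.001,0.027,0,0.258,0.74],[-0.001,0.036,0,0.345,0.74],[-0.003,0.042,0,0.433,0.74]]

```text
time: 20.45
ee_pos: [615.2, 43.6, 135.2]
eef_rot: [0.84, 0.543, -0.002, -0.001]
force: [-1.9, 2.3, -0.1]
opening: 23.8
```

Run:
```python
from h import *
o,p,d=snap("wrist","w13");print(o["ee_pos"],o["force"])
arc2(o,[(62,-26),(60,-28),(56,-30),(53,-30),(50,-30)])
```

```text
[615.23106256  43.62725425 135.18741023] [-1.94230009  2.31820112 -0.10118821]
[-0.002, 0.004, 0.002] 0.032
[-0.002, 0.005, 0.002] 0.066
[-0.003, 0.009, 0.002] 0.101
[-0.003, 0.012, 0.002] 0.101
[-0.004, 0.014, 0.002] 0.101
```

View pics/w13.png

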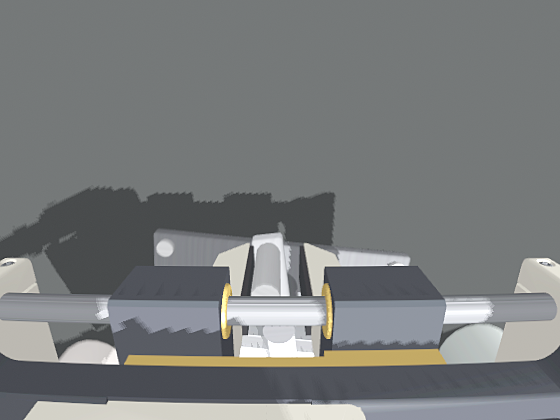

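The post at about (268,265) rests against the left pad, as it should while being pushed. I'll push on to the stop in small steps.

Emit:
play_rows:
  steps:
    - [[-0.002,0.002,0.001,0.032,0.74],[-0.002,0.004,0.001,0.066,0.74],[-0.0025,0.006,0.001,0.101,0.74],[-0.003,0.007,0.001,0.101,0.74],[-0.003,0.008,0.001,0.101,0.74]]

```text
time: 21.12
ee_pos: [622.0, 37.0, 134.3]
eef_rot: [0.867, 0.499, -0.002, -0.001]
force: [-0.7, 0.5, 1.5]
opening: 23.9
```

Run:
```python
from h import *
o=env.get_obs();print(o["ee_pos"],pose(o)[:3,:3].T@o["force"])
```

```text
[622.02775537  36.99334915 134.26580711] [ 0.03513642 -0.87475759 -1.52845577]
```

Emit:
play_rows:
  steps:
    - [[0,0.0015,0,0,0.74],[0,0.003,0,0,0.74],[0,0.004,0,0,0.74],[0,0.004,0,0,0.74]]

```text
time: 21.62
ee_pos: [624.2, 35.8, 134.0]
eef_rot: [0.867, 0.499, -0.003, -0.002]
force: [-5.6, 5.2, 4.3]
opening: 23.6
```

Run:
```python
from h import *
o=env.get_obs();print(o["ee_pos"],pose(o)[:3,:3].T@o["force"],o["opening"])
```

```text
[624.16681344  35.80094266 134.03722664] [ 1.66419668 -7.53243588 -4.21571371] 23.60191707970973
```

Emit:
play_rows:
  steps:
    - [[0,0.002,0,0,0.74],[0,0.003,0,0,0.74],[0,0.003,0,0,0.74]]

```text
time: 22.0
ee_pos: [624.6, 35.7, 133.9]
eef_rot: [0.867, 0.499, -0.005, -0.005]
force: [-9.6, 7.1, 6.5]
opening: 23.6
```

Run:
```python
from h import *
o=env.get_obs();print(o["ee_pos"],pose(o)[:3,:3].T@o["force"],o["opening"])
```

```text
[624.56813366  35.65662355 133.89593655] [  1.28886567 -11.99746962  -6.30309593] 23.55922675229982
```

The force rises with no further travel, so the latch is at its stop. I'll back off to mid-gap, lift and inspect.

Emit:
play_rows:
  steps:
    - [[0,-0.003,0,0,0.74],[0,-0.005,0,0,0.74],[0,-0.005,-0.02,0,0.74],[0,-0.005,-0.06,0,0.74],[0,-0.005,-0.11,0,0.74]]

```text
time: 22.62
ee_pos: [621.5, 37.4, 244.2]
eef_rot: [0.867, 0.499, -0.006, -0.005]
force: [1.2, -0.4, 1.1]
opening: 24.0
```

Run:
```python
from h import *
o=env.get_obs();print(o["ee_pos"],o["force"]);print(plan(o,[526,-123,320],np.radians(-30)))
```

```text
[621.53943741  37.44668902 244.15859149] [ 1.16411578 -0.41325872  1.10315648]
(array([-0.1871, -0.0031, -0.0748]), np.float64(-0.0026))
```

Emit:
play_rows:
  steps:
    - [[0,0,-0.04,0,0.5],[-0.045,0,-0.075,0,0.3],[-0.09,-0.001,-0.075,0,0.2],[-0.14,-0.002,-0.075,0,0.2],[-0.187,-0.003,-0.075,0,0.2]]

```text
time: 23.25
ee_pos: [525.3, -124.7, 320.4]
eef_rot: [0.867, 0.499, -0.006, -0.004]
force: [0.1, -0.1, -0.9]
opening: 69.1
```

Emit:
play_rows:
  steps:
    - [[0,0,0,0,0.2],[0,0,0,0,0.2],[0,0,0,0,0.2],[0,0,0,0,0.2]]

```text
time: 23.75
ee_pos: [525.8, -123.8, 320.2]
eef_rot: [0.866, 0.499, -0.006, -0.004]
force: [-0.8, 0.0, -0.2]
opening: 73.2
```

Run:
```python
from h import *
o,p,d=snap("wrist","w14");print(o["ee_pos"],np.degrees(yaw(o))-90,o["force"]);import pickle;pickle.dump(o,open("w14.pkl","wb"))
cv2.imwrite("pics/w14c.png",cv2.resize(p[0:260,140:400],None,fx=2.3,fy=2.3,interpolation=cv2.INTER_CUBIC))
o,s,d=snap("scene","s2")
cv2.imwrite("pics/s2c.png",cv2.resize(s[150:300,70:400],None,fx=2.4,fy=2.4,interpolation=cv2.INTER_CUBIC))
```

```text
[ 525.80907621 -123.79494151  320.24198514] -30.07616745254017 [-0.83477987  0.02977197 -0.23717609]
```

View pics/w14c.png

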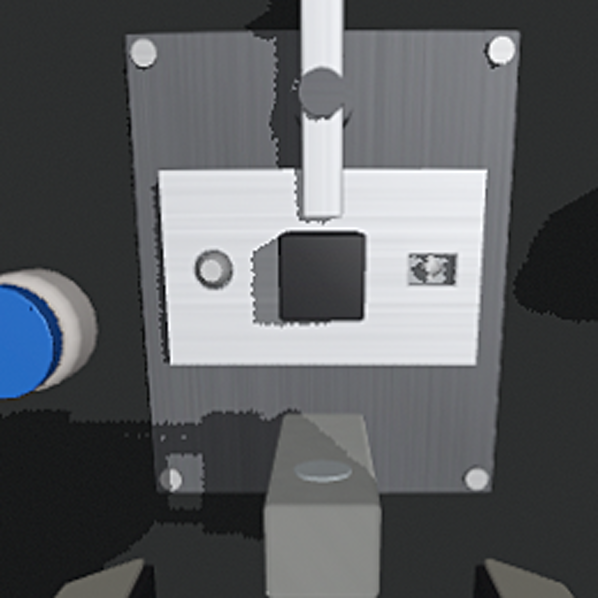

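View pics/s2c.png

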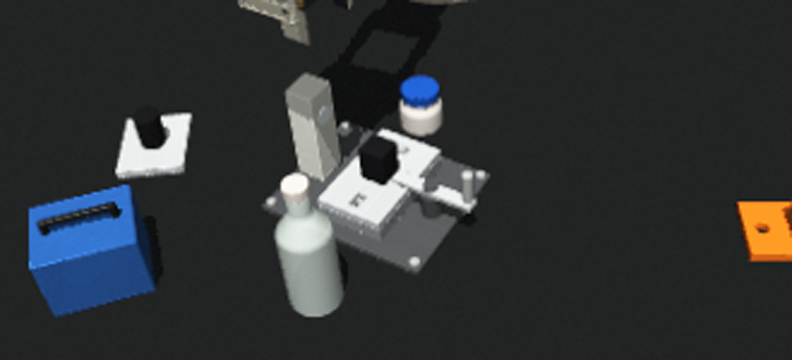

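The latch points straight along the mount's -y, from the hinge at (321,92) to the nose at (322,217), over the flat plate. Bottle, jar, blank and supply stand at their original pixels. Handing in.

Run:
```python
from h import *
print(env.close_job())
```

```text
the job is handed in; nothing more can be done
None
```

The sample plate is mounted and latched, and the job was handed in at about 24 s of the 72 s allowed. I swung the latch open to its stop (about 1.75 rad), then lifted the plate by its grip and lowered it over both pins. It met no resistance until it touched the nest at the expected height. I then released it, pushed the latch shut until it stopped moving (about 12 N), and backed the gripper off.

**Last checks:**
- **Plate:** its top was 42–44 mm above the bench at all six points sampled (42 expected), with both pins visible through the hole and slot. I measured this before closing the latch; the last picture showed the plate the same.
- **Latch:** it points straight over the plate.
- **Robot:** it was touching nothing.
- **Bystanders:** the bottle, jar, blank plate and power supply look unmoved in the scene view. I compared these by eye, not by measurement.

**Disagreements:**
- The far and close wrist-camera views differed by about 1.5 mm on where the mount was. I used the close view, and the plate went down freely.
- One early wrist picture was taken while the arm was still moving, so its scale was about 2.5% off. I discarded it and measured again.

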